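# Wedge the rocking test unit

## Robot

A 7-joint arm with a two-finger parallel gripper is mounted at the origin on the work surface. World frame = base frame: x ahead of the robot, y to its left, z up, the work surface at z = 0. Lengths are in m, angles in rad, forces in N, time in s.
With the tool pointing down it reaches from about 0.4 to 0.875 m from the base axis. Payload 19.3 kg.
Tool frame: the origin (TCP) lies midway between the tips of the shut fingers; the grasp point (between the pads) lies bot.grip_depth behind it (bot.grip_depth is the distance from the TCP to the grasp point, in m); z points along the fingers, y is the line along which they close (so a half turn about z gives the same grasp; the last joint's range is limited). The gripper opens to 85 mm and grips with 20 to 120 N. Pads are 22 mm wide; open, the fingers measure 114 mm over their backs; the gripper's body (76 mm by 85 mm) begins 54 mm behind the grasp point. The pads swing forward as they close: fully open they stand 13 mm farther back than shut.
Start: joints at [-1.402, 0.521, -0.036, 1.599, 0.021, 1.021, -0.113], TCP at [0.148, 0.607, 0.231] pointing down, gripper open.
Joint ranges: [-2.91, 2.91], [-0.3, 2.13], [-1.5, 1.42], [0.17, 2.43], [-1.26, 4.41], [0.16, 1.93], [-2.52, 2.52]. Speed limits (rad/s): [1.89, 1.89, 2.39, 2.39, 3.01, 3.01, 3.01].

## Interface

Orientations are given as a unit quaternion [x, y, z, w].
In Python, from workcell import bot gives the robot as it stands.
- The arm moves only by the tool drive_tool, never from a script. Its argument "rows" is a list of rows, each an object with "offset": the shift along the world's x, y, z as a fraction of full scale, a list of three; "twist": the turn about the world's z as a fraction of full scale; "jaw": the gripper command: -1 is shut, 1 is fully open, values between are in proportion. A call has 1 to 5 rows; each row is the pose to reach, as a shift and turn from the pose commanded when the call began; what a row does not reach only later rows make up. Full scale, the value 1, is 120 mm for a shift and 60 degrees for a turn. A row lasts 1/12 s, in which the tool goes at most 41.7 mm and 7.16 degrees, less where a joint would pass 70% of its speed; a pose out of reach is approached as far as the arm can. A call with a number of a shift or a turn outside -1 to 1 is refused whole. A call with a gripper value outside its range is refused whole. The fingers move at their own pace and stop on an object; the grip force is fixed at half the most. Time passes only in rows, so rows that repeat a pose let the fingers close. It gives the time, the measured TCP pose, the force, the opening and the grip force at its end, in the units of the state.
- bot.get_obs(): the state, without advancing time (a new reading comes with each control period).
- bot.snapshot(name): name is "scene" or "top" or "wrist"; returns the picture (384x512x3 uint8, blue, green, red); there is no depth.
- bot.calibration(name): a dict with "intrinsics" (3x3 intrinsics, pixels), "rvec" (rotation vector, rad) and "tvec" (3), from world to camera coordinates, as OpenCV has them. Camera axes: x right, y down, z forward; pixel columns grow to the right and rows downward; lengths in m; the calibration is good to about 2 mm. A picture is of the moment at which its call begins: read the wrist's pose just before it. calibration takes no time and is no camera call; for the wrist camera it gives the pose at the moment of the call.
- bot.finish_job(): hands the job in; it is judged then, once.
The state is a dict: "clock": time; "joints": joint angles; "dq": joint speeds; "joint_torque": joint torques, N m; "ee_pos": TCP position; "eef_rot": TCP orientation; "contact_force": force on the tool from outside, world axes, zero at the start; "ft_torque": the same for the moment, N m; "width": finger opening in m; "grip_force": force on a finger pad.
Only numpy, scipy, OpenCV 4.12 (cv2) and the standard library are available. Lean on these libraries where they do the work, as an engineer would, in place of code of your own. Each camera call takes 0.05 s, during which the arm holds its last target. There are 200 camera calls.

## Task

The low grey test unit on the bench rocks because the foot under its front-left corner is too short. Push the loose wooden wedge, thin end first, under that short foot, testing by pressing down on the rubber pad on that corner, until the unit stands level and no longer rocks; nothing may be pinched, lifted or carried, the unit is to stay where it stands, and the other things are left alone. Finish while still holding the fingertips pressed firmly down (about 8 N) on that corner's pad, with the unit level and still on the wedge.

Things in the scene. Friction and masses are not known exactly. Their poses are not given: they have to be found in the camera images.
- unit: the rocking test unit: low grey instrument case 200 (x) x 260 (y) x 80 mm high over all, about 2.3 kg, dark control panel on its -x face (the front). Origin on the bench under its centre when level; x to its back, y to its left, z up. The case's underside is 22 mm above the bench on four round-bottomed rubber feet, 22 mm in diameter, at x = +-78, y = +-105 mm
- corner_pad: black rubber pad 42 x 42 x 6 mm on top of the unit's front-left corner, above the short foot, fixed to the unit (the other corners have the same). Origin at the centre of its top face, 80 mm above the bench when level. Untouched, the unit rests level on its three good feet; about 2 N on this pad rocks it down until the short foot hits the bench; let go, it rocks back. Wedged snugly, it stays
- short_foot_axis (a point): point on the upright axis of the short foot (unit's x = -78, y = +105 mm), 22 mm above the bench, fixed to the unit. With the unit level this foot ends 6 to 12 mm above the bench (differs each time). The wedge slides freely (about 1 N) until it is snug under the foot; then the resistance climbs to 5 to 10 N, and pushing on jacks the unit crooked
- wedge: loose wooden wedge 120 mm long, 42 mm wide, about 90 g, lying flat. Origin at the centre of its underside, x along its length to the thin end. Thin end (x = +60 mm) 3 mm thick; thick end (x = -60 mm) 21 mm with a flat upright back face; the top slopes evenly. It starts to the unit's left, thin end roughly towards the short foot
- spool: bystander: wire spool, wooden flanges 110 mm across, 76 mm tall; origin at the centre of its underside; to be left alone
- screwdriver: bystander: screwdriver lying flat; origin in its middle; to be left alone
- tape: bystander: roll of black tape, 90 mm across, 20 mm tall; origin at the centre of its underside; to be left alone
- jar: bystander: clear jar, 56 mm across, 75 mm tall; origin at the centre of its underside; to be left alone
- relay: bystander: small grey relay block on a black base, 62 mm tall; origin at the centre of its underside; to be left alone
- spacer: bystander: wooden spacer block, 50 x 30 x 18 mm (equally thick all over, not the wedge); origin at the centre of its underside; to be left alone
- cup: bystander: dark steel tool cup, 80 mm across, 100 mm tall; origin at the centre of its underside; to be left alone
There are look-alikes about, which are no part of the job. Of the things that look like the wedge, take the one that is farthest from the robot's base at the start.

How it is judged:
By the outcome, as a careful person would: the job done as asked, in the order asked, and still so for the second after the job is handed in, while the arm keeps its last pose, push and grip.
It also fails if it takes over 48 s, if anything falls off the work surface, if the arm or the gripper's body presses on something with over 40 N, if the wrist force passes 120 N, or if a joint passes its speed limit or range.

## Working session

There is one attempt and no reset: what is moved stays moved. The work goes in short steps, Python scripts to look and compute and a tool call to move; the robot and the scene stay as the last step left them, time stands still between calls to the robot, and variables do not carry over. Pictures are saved under pics/ and viewed, at most 10 in all, crops included, and the job is handed in when it is done.

Besides the shell and the picture viewer there is one more tool, called after "Emit:" as name([rows], argument=value, ...), one row to a line, values as JSON. drive_tool: Moves the arm, as the interface text tells. Its arguments: {"type":"object","properties":{"rows":{"type":"array"}},"required":["rows"]}

```bash
mkdir -p pics
python3 - <<'E'
from workcell import bot
import cv2,numpy as np
o=bot.get_obs()
print({k:np.round(v,3).tolist() for k,v in o.items()}, bot.grip_depth)
for n in("top","scene"):
    im=bot.snapshot(n);cv2.imwrite(f"pics/{n}0.png",im)
    c=bot.calibration(n);R=cv2.Rodrigues(np.array(c['rvec']))[0];print(n,np.round(-R.T@np.array(c['tvec']).ravel(),3),np.round(R,2).tolist(),np.round(c['intrinsics'],1).tolist())
E
```

```text
{'clock': 0.0, 'joints': [-1.402, 0.522, -0.036, 1.6, 0.021, 1.021, -0.113], 'dq': [0.0, 0.001, 0.002, -0.0, 0.002, -0.001, 0.001], 'joint_torque': [-0.002, -92.708, 1.979, -36.993, 0.018, 0.008, -0.0], 'ee_pos': [0.148, 0.607, 0.231], 'eef_rot': [0.119, 0.993, -0.001, -0.0], 'contact_force': [-0.094, 0.837, 0.29], 'ft_torque': [0.006, -0.012, -0.017], 'grip_force': 0.0, 'width': 0.085} 0.0187
top [0.314 0.017 1.429] [[0.02, -1.0, -0.01], [-0.99, -0.02, -0.14], [0.14, 0.01, -0.99]] [[496.1, 0.0, 253.7], [0.0, 496.1, 191.8], [0.0, 0.0, 1.0]]
scene [1.434 0.165 1.271] [[-0.16, 0.99, -0.0], [0.78, 0.12, -0.62], [-0.61, -0.1, -0.79]] [[434.8, 0.0, 255.5], [0.0, 434.8, 192.0], [0.0, 0.0, 1.0]]
```

View pics/top0.png

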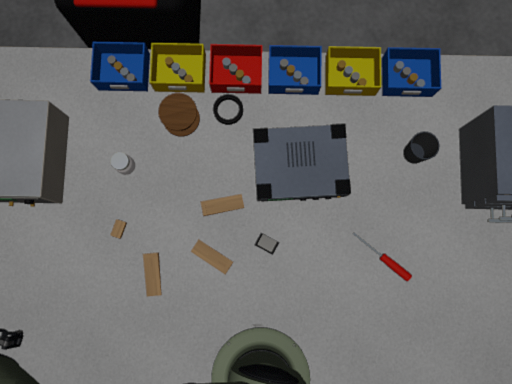

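View pics/scene0.png

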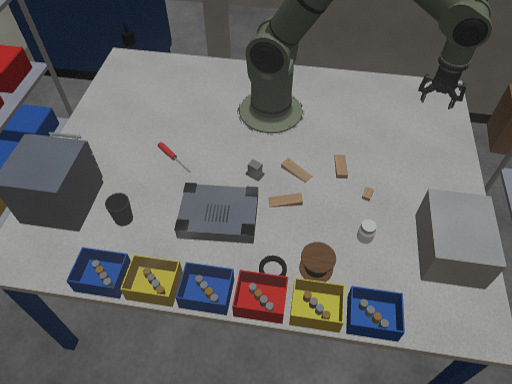

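The top view shows three wedge-like blocks, at about (222,205), (212,256) and (152,274), plus the spacer at (118,228). The robot's base is near (260,365), so (222,205) is the farthest. The unit is at (301,161), with its front-left pad at (264,192). Next I'll measure these and check the choice in a crop.

```bash
cat > h.py <<'E'
from workcell import bot
import cv2,numpy as np
def cam(n):
    c=bot.calibration(n);return np.array(c['intrinsics']),cv2.Rodrigues(np.array(c['rvec']))[0],np.array(c['tvec']).ravel()
def ray(n,uv,z,C=None):
    K,R,t=C or cam(n);o=-R.T@t;d=R.T@np.linalg.inv(K)@np.array([uv[0],uv[1],1.]);return o+d*(z-o[2])/d[2]
def proj(n,p,C=None):
    K,R,t=C or cam(n);q=K@(R@np.array(p)+t);return q[:2]/q[2]
def wood(im):
    h=cv2.cvtColor(im,cv2.COLOR_BGR2HSV);return cv2.inRange(h,(5,60,90),(22,255,255))
def blobs(m,lo):
    cs,_=cv2.findContours(m,cv2.RETR_EXTERNAL,cv2.CHAIN_APPROX_NONE);return [c for c in cs if cv2.contourArea(c)>lo]
E
python3 - <<'E'
from h import *
out=[]
for n in("top","scene"):
    im=cv2.imread(f"pics/{n}0.png")
    for c in blobs(wood(im),60):
        r=cv2.minAreaRect(c);b=cv2.boxPoints(r)
        p=ray(n,r[0],.01)
        if .2<p[0]<.8: print(n,np.round(r[0]),'area',cv2.contourArea(c),'ctr',np.round(p[:2],3),'d',round(np.hypot(*p[:2]),3),'box',np.round([ray(n,q,.01)[:2] for q in b],3).tolist())
im=cv2.imread("pics/top0.png")
g=cv2.inRange(cv2.cvtColor(im,cv2.COLOR_BGR2GRAY),0,32)
for c in blobs(g,80):
    r=cv2.minAreaRect(c)
    if 240<r[0][0]<360 and 115<r[0][1]<210: print('pad',np.round(r[0],1),np.round(r[1],1),np.round(ray("top",r[0],.08),3))
a=im[110:225,185:365];s=cv2.imread("pics/scene0.png")[150:250,170:330]
a=cv2.resize(a,(626,400),interpolation=cv2.INTER_CUBIC)[:300];
a=cv2.resize(im[180:225,190:290],(660,297),interpolation=cv2.INTER_CUBIC)
s=cv2.resize(s[20:75,60:160],(660,300),interpolation=cv2.INTER_CUBIC)
cv2.imwrite("pics/crop1.png",np.vstack([a,s]))
E
```

```text
top [152. 274.] area 578.0 ctr [0.275 0.312] d 0.416 box [[0.332, 0.342], [0.336, 0.3], [0.219, 0.283], [0.214, 0.325]]
top [212. 256.] area 559.0 ctr [0.328 0.145] d 0.359 box [[0.342, 0.206], [0.377, 0.185], [0.314, 0.085], [0.28, 0.106]]
top [118. 228.] area 150.0 ctr [0.402 0.418] d 0.579 box [[0.383, 0.438], [0.43, 0.424], [0.421, 0.396], [0.374, 0.411]]
top [222. 205.] area 551.0 ctr [0.477 0.121] d 0.492 box [[0.485, 0.184], [0.51, 0.066], [0.468, 0.058], [0.444, 0.175]]
scene [315. 273.] area 109.0 ctr [0.756 0.25 ] d 0.796 box [[0.777, 0.194], [0.724, 0.199], [0.734, 0.306], [0.786, 0.299]]
scene [318. 257.] area 767.5 ctr [0.697 0.257] d 0.743 box [[0.728, 0.188], [0.621, 0.222], [0.665, 0.328], [0.767, 0.29]]
scene [285. 200.] area 281.0 ctr [0.48  0.122] d 0.495 box [[0.478, 0.059], [0.438, 0.175], [0.481, 0.184], [0.52, 0.07]]
scene [368. 193.] area 71.0 ctr [0.399 0.418] d 0.578 box [[0.418, 0.397], [0.369, 0.411], [0.38, 0.439], [0.428, 0.425]]
scene [296. 170.] area 249.0 ctr [0.33  0.147] d 0.361 box [[0.311, 0.086], [0.269, 0.102], [0.35, 0.207], [0.389, 0.189]]
scene [341. 166.] area 196.5 ctr [0.282 0.314] d 0.422 box [[0.232, 0.284], [0.216, 0.325], [0.33, 0.343], [0.345, 0.304]]
pad [264. 192.] [16. 14.] [0.506 0.001 0.08 ]
pad [342.5 187.5] [15. 13.] [ 0.523 -0.214  0.08 ]
pad [260.5 135.5] [13. 13.] [0.665 0.014 0.08 ]
pad [338. 131.] [13.2 13.6] [ 0.683 -0.202  0.08 ]
```

View pics/crop1.png

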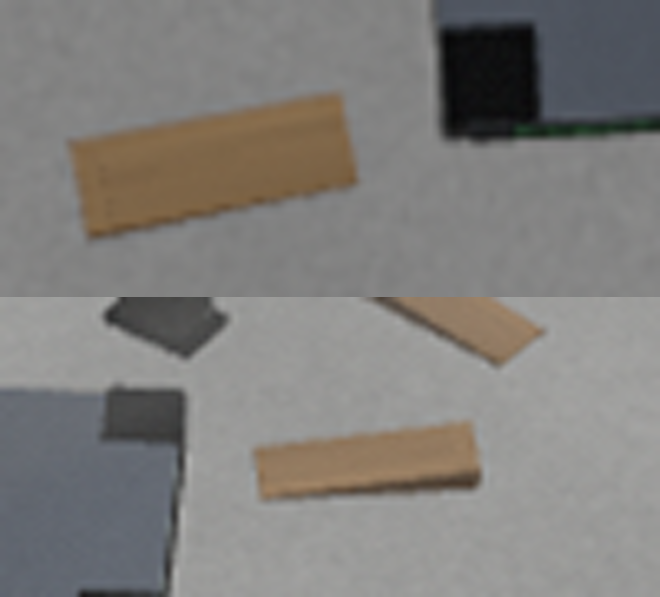

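The chosen block at (222,205) is about 0.49 m from the base, against 0.42 and 0.36 m for the other two. The scene crop shows its thick end facing away from the unit and its thin end towards the foot. The pads measure 216 x 160 mm apart, close to the expected pad spacing. I'll drive to a point behind its back face with the fingers shut.

Emit:
drive_tool([
  {"offset": [0.83,-1,0],"twist": -0.36,"jaw": -1},
  {"offset": [0.83,-1,0],"twist": -0.36,"jaw": -1},
  {"offset": [0.83,-1,0],"twist": -0.36,"jaw": -1},
  {"offset": [0.83,-1,0],"twist": -0.36,"jaw": -1},
  {"offset": [0.83,-1,0],"twist": -0.36,"jaw": -1},
])

```text
clock: 0.52
ee_pos: [0.2521, 0.4823, 0.2315]
eef_rot: [0.307, 0.952, -0.001, 0.001]
contact_force: [1.1, 0.5, 0.3]
width: 0.0254
grip_force: 0.0
```

Emit:
drive_tool([
  {"offset": [0.83,-1,0],"twist": -0.36,"jaw": -1},
  {"offset": [0.83,-1,0],"twist": -0.36,"jaw": -1},
  {"offset": [0.83,-1,0],"twist": -0.36,"jaw": -1},
  {"offset": [0.83,-1,0],"twist": -0.36,"jaw": -1},
  {"offset": [0.83,-1,0],"twist": -0.36,"jaw": -1},
])

```text
clock: 0.93
ee_pos: [0.3509, 0.3622, 0.2315]
eef_rot: [0.48, 0.878, -0.0, 0.001]
contact_force: [1.0, -0.9, 0.6]
width: -0.0003
grip_force: 0.0
```

Emit:
drive_tool([
  {"offset": [0.83,-1,0],"twist": -0.36,"jaw": -1},
  {"offset": [0.83,-1,0],"twist": -0.36,"jaw": -1},
  {"offset": [0.83,-1,0],"twist": -0.36,"jaw": -1},
  {"offset": [0.83,-1,0],"twist": -0.36,"jaw": -1},
  {"offset": [0.83,-1,0],"twist": -0.36,"jaw": -1},
])

```text
clock: 1.35
ee_pos: [0.45, 0.2421, 0.2314]
eef_rot: [0.635, 0.772, -0.0, 0.001]
contact_force: [-0.1, -0.9, -0.7]
width: 0.0001
grip_force: 0.0
```

Run:
```python
from h import *
c=cam("wrist");im=bot.snapshot("wrist");cv2.imwrite("pics/w1.png",im)
print(-c[1].T@c[2],c[1][2])
for b in blobs(wood(im),800):
    r=cv2.minAreaRect(b);print(np.round(r[0]),np.round(r[1]),np.round([ray("wrist",q,.01,c)[:2] for q in cv2.boxPoints(r)],4).tolist())
```

```text
[0.43713964 0.31268129 0.37431161] [ 0.056079   -0.27720733 -0.95917217]
[162. 210.] [29. 82.] [[0.2766, 0.1011], [0.346, 0.2111], [0.3793, 0.1894], [0.3107, 0.0753]]
[480. 208.] [84. 62.] [[0.7157, 0.2895], [0.8007, 0.3063], [0.861, 0.1842], [0.7674, 0.1659]]
[133.  83.] [92. 35.] [[0.217, 0.2848], [0.2196, 0.3273], [0.3329, 0.3414], [0.3342, 0.2991]]
[244.  13.] [45. 28.] [[0.3709, 0.411], [0.3837, 0.4387], [0.4329, 0.4243], [0.4209, 0.3957]]
```

View pics/w1.png

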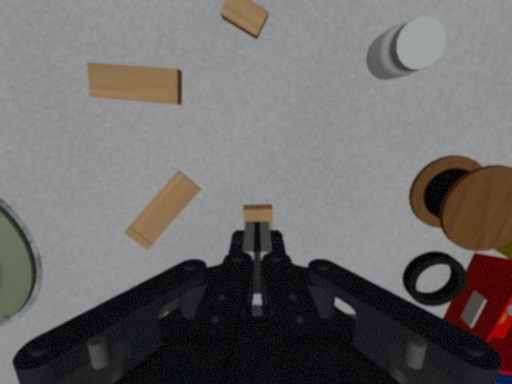

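The wrist view shows the wedge's back end at about (258,213), just past the fingertips and square to them.

Run:
```python
from h import *
im=cv2.imread("pics/w1.png");C=cam("wrist")
m=wood(im)[195:235,230:290]
ys,xs=np.nonzero(m);print(xs.min()+230,xs.max()+230,ys.min()+195,ys.max()+195)
g=cv2.cvtColor(im,cv2.COLOR_BGR2GRAY);print(g[198:226,250].tolist(),g[198:226,265].tolist())
for z in(0,.021):print(z,[np.round(ray("wrist",q,z,C),4)[:2].tolist() for q in((244,206),(271.5,206),(244,214),(271.5,214))])
t=cam("top");im=cv2.imread("pics/top0.png")
c=[b for b in blobs(wood(im),60) if abs(cv2.minAreaRect(b)[0][0]-222)<4][0]
b=cv2.boxPoints(cv2.minAreaRect(c));print(b.tolist())
for z in (0.003,.021):print(z,[np.round(ray("top",q,z,t)[:2],4).tolist() for q in b])
```

```text
244 272 205 229
[144, 144, 143, 144, 143, 142, 125, 93, 73, 74, 79, 95, 108, 116, 119, 118, 120, 118, 117, 119, 116, 117, 109, 90, 72, 66, 66, 63] [144, 140, 138, 142, 143, 135, 111, 82, 76, 79, 88, 105, 116, 121, 118, 120, 117, 121, 118, 121, 121, 117, 114, 92, 71, 65, 63, 62]
0 [[0.4441, 0.1751], [0.4844, 0.1831], [0.4464, 0.1624], [0.4871, 0.1706]]
0.021 [[0.4436, 0.1829], [0.4817, 0.1905], [0.4458, 0.171], [0.4842, 0.1787]]
[[200.109130859375, 201.16407775878906], [241.0870361328125, 193.6155242919922], [243.74545288085938, 208.04685974121094], [202.76754760742188, 215.5954132080078]]
0.003 [[0.4863, 0.1847], [0.511, 0.0666], [0.469, 0.0578], [0.4446, 0.1755]]
0.021 [[0.4841, 0.1826], [0.5085, 0.066], [0.4671, 0.0573], [0.4429, 0.1735]]
```

Emit:
drive_tool([
  {"offset": [0.04,-0.2,-0.34],"twist": 0.05,"jaw": -1},
  {"offset": [0.04,-0.2,-0.68],"twist": 0.05,"jaw": -1},
  {"offset": [0.04,-0.2,-1],"twist": 0.05,"jaw": -1},
  {"offset": [0.04,-0.2,-1],"twist": 0.05,"jaw": -1},
])

```text
clock: 1.73
ee_pos: [0.4479, 0.2223, 0.1055]
eef_rot: [0.611, 0.791, -0.004, -0.002]
contact_force: [-2.8, -0.3, -0.8]
width: -0.0
grip_force: 0.0
```

Emit:
drive_tool([
  {"offset": [0,0,-0.3],"twist": 0,"jaw": -1},
  {"offset": [0,0,-0.6],"twist": 0,"jaw": -1},
  {"offset": [0,0,-0.8],"twist": 0,"jaw": -1},
  {"offset": [0,0,-0.84],"twist": 0,"jaw": -1},
  {"offset": [0,0,-0.84],"twist": 0,"jaw": -1},
])

```text
clock: 2.15
ee_pos: [0.4512, 0.2239, 0.0109]
eef_rot: [0.612, 0.791, -0.001, -0.0]
contact_force: [-0.4, 0.1, 0.1]
width: 0.0
grip_force: 0.0
```

Emit:
drive_tool([
  {"offset": [0.05,-0.12,0],"twist": 0,"jaw": -1},
  {"offset": [0.08,-0.22,0],"twist": 0,"jaw": -1},
  {"offset": [0.095,-0.28,0],"twist": 0,"jaw": -1},
  {"offset": [0.11,-0.34,0],"twist": 0,"jaw": -1},
  {"offset": [0.125,-0.4,0],"twist": 0,"jaw": -1},
])

```text
clock: 2.57
ee_pos: [0.4671, 0.1756, 0.0119]
eef_rot: [0.612, 0.791, 0.001, 0.0]
contact_force: [-0.8, 0.8, 0.3]
width: 0.0001
grip_force: 0.3
```

Emit:
drive_tool([
  {"offset": [0.02,-0.08,0],"twist": 0,"jaw": -1},
  {"offset": [0.04,-0.16,0],"twist": 0,"jaw": -1},
  {"offset": [0.06,-0.24,0],"twist": 0,"jaw": -1},
  {"offset": [0.08,-0.32,0],"twist": 0,"jaw": -1},
  {"offset": [0.08,-0.32,0],"twist": 0,"jaw": -1},
])

```text
clock: 2.98
ee_pos: [0.4765, 0.1343, 0.0105]
eef_rot: [0.613, 0.79, -0.0, 0.0]
contact_force: [0.9, -1.1, -0.1]
width: -0.0001
grip_force: 0.0
```

Run:
```python
from h import *
print(bot.get_obs()['ee_pos'])
s=bot.snapshot("scene");t=bot.snapshot("top")
cv2.imwrite("pics/s2.png",s);cv2.imwrite("pics/t2.png",t)
for n,im in(("top",t),("scene",s)):
  for b in blobs(wood(im),60):
    r=cv2.minAreaRect(b);p=ray(n,r[0],.01)
    if .45<p[0]<.6:print(n,np.round(r[0],1),np.round([ray(n,q,.01)[:2] for q in cv2.boxPoints(r)],4).tolist())
a=cv2.resize(t[120:230,190:350],(640,440)[:2]);
cv2.imwrite("pics/c2.png",np.hstack([cv2.resize(t[150:220,205:285],(400,350)),cv2.resize(s[170:240,230:310],(400,350))]))
```

```text
[0.47653792 0.13434994 0.0105021 ]
top [246.1 199.3] [[0.5028, 0.1011], [0.5253, 0.0121], [0.4849, 0.0021], [0.4625, 0.0908]]
scene [270.9 200.4] [[0.488, 0.0147], [0.4509, 0.1169], [0.4933, 0.1272], [0.5295, 0.0267]]
```

View pics/c2.png

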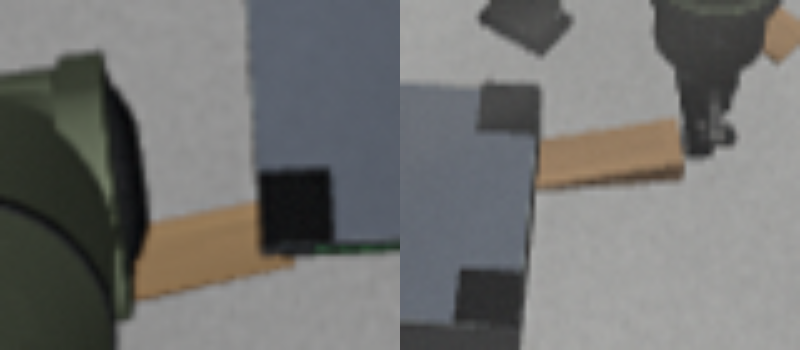

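The wedge is in line with the foot: its midline passes x≈0.507 and the foot is at about 0.509. The thin end is about 9 mm short of the foot axis, in the left half of the crop near (290,265). I'll keep pushing and watch the force.

Emit:
drive_tool([
  {"offset": [0.012,-0.05,0],"twist": 0,"jaw": -1},
  {"offset": [0.025,-0.1,0],"twist": 0,"jaw": -1},
  {"offset": [0.037,-0.15,0],"twist": 0,"jaw": -1},
  {"offset": [0.05,-0.2,0],"twist": 0,"jaw": -1},
  {"offset": [0.05,-0.2,0],"twist": 0,"jaw": -1},
])

```text
clock: 3.5
ee_pos: [0.4824, 0.1113, 0.0105]
eef_rot: [0.613, 0.79, -0.0, 0.0]
contact_force: [-0.0, -1.2, 0.0]
width: -0.0
grip_force: 0.0
```

Emit:
drive_tool([
  {"offset": [0.003,-0.012,0],"twist": 0,"jaw": -1},
  {"offset": [0.006,-0.024,0],"twist": 0,"jaw": -1},
  {"offset": [0.009,-0.036,0],"twist": 0,"jaw": -1},
])

```text
clock: 3.75
ee_pos: [0.4831, 0.1087, 0.0105]
eef_rot: [0.612, 0.791, 0.0, -0.0]
contact_force: [-0.6, 0.1, 0.6]
width: -0.0
grip_force: 0.2
```

Emit:
drive_tool([
  {"offset": [0.003,-0.012,0],"twist": 0,"jaw": -1},
  {"offset": [0.006,-0.024,0],"twist": 0,"jaw": -1},
  {"offset": [0.009,-0.036,0],"twist": 0,"jaw": -1},
])

```text
clock: 4.0
ee_pos: [0.4842, 0.1042, 0.0105]
eef_rot: [0.612, 0.791, -0.0, -0.0]
contact_force: [-0.2, 0.9, -0.9]
width: 0.0004
grip_force: 0.2
```

Emit:
drive_tool([
  {"offset": [0.003,-0.012,0],"twist": 0,"jaw": -1},
  {"offset": [0.006,-0.024,0],"twist": 0,"jaw": -1},
  {"offset": [0.009,-0.036,0],"twist": 0,"jaw": -1},
])

```text
clock: 4.25
ee_pos: [0.4853, 0.0998, 0.0105]
eef_rot: [0.612, 0.791, -0.0, -0.0]
contact_force: [-0.2, 0.6, 0.6]
width: 0.0002
grip_force: 0.2
```

Emit:
drive_tool([
  {"offset": [0.003,-0.012,0],"twist": 0,"jaw": -1},
  {"offset": [0.006,-0.024,0],"twist": 0,"jaw": -1},
  {"offset": [0.006,-0.024,0],"twist": 0,"jaw": -1},
])

```text
clock: 4.5
ee_pos: [0.4861, 0.0966, 0.0105]
eef_rot: [0.612, 0.791, -0.0, 0.0]
contact_force: [0.3, -0.6, -0.7]
width: -0.0002
grip_force: 0.0
```

Emit:
drive_tool([
  {"offset": [0.003,-0.012,0],"twist": 0,"jaw": -1},
  {"offset": [0.006,-0.024,0],"twist": 0,"jaw": -1},
  {"offset": [0.006,-0.024,0],"twist": 0,"jaw": -1},
])

```text
clock: 4.75
ee_pos: [0.4868, 0.094, 0.0105]
eef_rot: [0.612, 0.791, 0.0, 0.0]
contact_force: [-0.1, 0.2, 0.7]
width: -0.0002
grip_force: 0.3
```

Emit:
drive_tool([
  {"offset": [0.003,-0.012,0],"twist": 0,"jaw": -1},
  {"offset": [0.006,-0.024,0],"twist": 0,"jaw": -1},
])

```text
clock: 4.92
ee_pos: [0.4874, 0.0917, 0.0105]
eef_rot: [0.612, 0.791, 0.0, -0.0]
contact_force: [-1.3, 5.3, -0.4]
width: -0.0003
grip_force: 2.9
```

Emit:
drive_tool([
  {"offset": [0.003,-0.012,0],"twist": 0,"jaw": -1},
  {"offset": [0.006,-0.024,0],"twist": 0,"jaw": -1},
])

```text
clock: 5.08
ee_pos: [0.488, 0.0892, 0.0105]
eef_rot: [0.612, 0.791, 0.0, -0.0]
contact_force: [-1.9, 9.2, 1.2]
width: 0.0001
grip_force: 4.5
```

Emit:
drive_tool([
  {"offset": [0.003,-0.012,0],"twist": 0,"jaw": -1},
  {"offset": [0.006,-0.024,0],"twist": 0,"jaw": -1},
])

```text
clock: 5.25
ee_pos: [0.4887, 0.0866, 0.0105]
eef_rot: [0.612, 0.791, 0.0, -0.001]
contact_force: [-2.8, 10.4, 0.9]
width: 0.0
grip_force: 5.0
```

The push resistance climbed from under 1 N to about 10 N, so the wedge is snug, possibly pushed 2–3 mm past first contact. I'll back off and test by pressing the pad.

Emit:
drive_tool([
  {"offset": [-0.02,0.08,0],"twist": 0,"jaw": -1},
  {"offset": [-0.04,0.16,0.1],"twist": 0,"jaw": -1},
  {"offset": [-0.04,0.16,0.42],"twist": 0,"jaw": -1},
  {"offset": [-0.04,0.16,0.75],"twist": 0,"jaw": -1},
  {"offset": [-0.04,0.16,0.92],"twist": 0,"jaw": -1},
])

```text
clock: 5.67
ee_pos: [0.4847, 0.1051, 0.1242]
eef_rot: [0.612, 0.791, 0.001, 0.001]
contact_force: [1.7, 0.6, 1.2]
width: 0.0002
grip_force: 0.0
```

Emit:
drive_tool([
  {"offset": [0.06,-0.28,0],"twist": -0.1,"jaw": -1},
  {"offset": [0.12,-0.56,0],"twist": -0.17,"jaw": -1},
  {"offset": [0.19,-0.86,0],"twist": -0.17,"jaw": -1},
  {"offset": [0.19,-0.86,-0.05],"twist": -0.17,"jaw": -1},
  {"offset": [0.19,-0.86,-0.05],"twist": -0.17,"jaw": -1},
])

```text
clock: 6.08
ee_pos: [0.5067, -0.0002, 0.1144]
eef_rot: [0.681, 0.732, -0.0, 0.0]
contact_force: [-0.3, 0.4, -0.5]
width: 0.0
grip_force: 0.0
```

Run:
```python
from h import *
o=bot.get_obs();print(o['ee_pos'],o['contact_force'])
C=cam("wrist");s=bot.snapshot("scene");w=bot.snapshot("wrist");t=bot.snapshot("top")
cv2.imwrite("pics/t3.png",t);cv2.imwrite("pics/w3.png",w);cv2.imwrite("pics/s3.png",s)
g=cv2.inRange(cv2.cvtColor(t,cv2.COLOR_BGR2GRAY),0,32)
for c in blobs(g,80):
    r=cv2.minAreaRect(c)
    if 240<r[0][0]<360 and 115<r[0][1]<210: print('pad',np.round(r[0],1),np.round(r[1],1),np.round(ray("top",r[0],.08),3))
a=cv2.imread("pics/scene0.png")
print('scene motion', [np.round(cv2.phaseCorrelate(a[y:y+40,x:x+50,1].astype(np.float32),s[y:y+40,x:x+50,1].astype(np.float32)),2).tolist() for x,y in((175,205),(205,190))])
cv2.imwrite("pics/c3.png",np.hstack([cv2.resize(w,(400,300)),cv2.resize(s[165:245,170:310],(400,300))]))
```

```text
[ 5.06723197e-01 -2.13000441e-04  1.14357907e-01] [-0.25963129  0.37243585 -0.49842196]
pad [343.2 187.2] [15.7 13.7] [ 0.524 -0.216  0.08 ]
pad [260.5 134.5] [11. 13.] [0.668 0.014 0.08 ]
pad [338.1 131. ] [13.1 13.3] [ 0.683 -0.202  0.08 ]Traceback (most recent call last):
  File "<stdin>", line 10, in <module>
    return _wrapfunc(a, 'round', decimals=decimals, out=out)
    return _wrapit(obj, method, *args, **kwds)
    conv = _array_converter(obj)
ValueError: setting an array element with a sequence. The requested array has an inhomogeneous shape after 1 dimensions. The detected shape was (2,) + inhomogeneous part.
```

Emit:
drive_tool([
  {"offset": [0,0.02,-0.1],"twist": 0,"jaw": -1},
  {"offset": [0,0.02,-0.2],"twist": 0,"jaw": -1},
  {"offset": [0,0.02,-0.26],"twist": 0,"jaw": -1},
  {"offset": [0,0.02,-0.26],"twist": 0,"jaw": -1},
])

```text
clock: 6.57
ee_pos: [0.5062, 0.0048, 0.0826]
eef_rot: [0.679, 0.734, -0.001, -0.001]
contact_force: [-0.9, -0.6, -0.1]
width: 0.0001
grip_force: 0.0
```

Emit:
drive_tool([
  {"offset": [0,0,-0.01],"twist": 0,"jaw": -1},
  {"offset": [0,0,-0.016],"twist": 0,"jaw": -1},
  {"offset": [0,0,-0.016],"twist": 0,"jaw": -1},
])

```text
clock: 6.82
ee_pos: [0.5071, 0.004, 0.0821]
eef_rot: [0.68, 0.733, 0.0, 0.0]
contact_force: [0.1, -0.2, 0.2]
width: 0.0001
grip_force: 0.0
```

Run:
```python
from h import *
import cv2
s=cv2.imread("pics/s3.png");w=cv2.imread("pics/w3.png")
cv2.imwrite("pics/c3.png",np.hstack([cv2.resize(w,(400,300)),cv2.resize(s[165:245,170:310],(400,300))]))
```

```text
(no output)
```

View pics/c3.png

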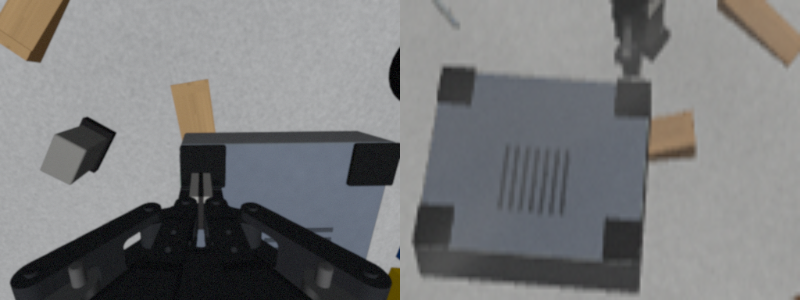

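The wrist crop shows the fingertips over the front-left pad at about (200,180). The wedge sticks out beside it at (195,105), and the unit hasn't moved. Pressing slowly.

Emit:
drive_tool([
  {"offset": [0,0,-0.008],"twist": 0,"jaw": -1},
  {"offset": [0,0,-0.008],"twist": 0,"jaw": -1},
])

```text
clock: 6.98
ee_pos: [0.507, 0.0039, 0.081]
eef_rot: [0.68, 0.733, 0.0, 0.0]
contact_force: [0.1, -0.6, -0.6]
width: -0.0
grip_force: 0.0
```

Emit:
drive_tool([
  {"offset": [0,0,-0.008],"twist": 0,"jaw": -1},
  {"offset": [0,0,-0.008],"twist": 0,"jaw": -1},
])

```text
clock: 7.15
ee_pos: [0.5071, 0.0039, 0.0801]
eef_rot: [0.68, 0.733, 0.0, 0.0]
contact_force: [-1.3, 1.1, 6.2]
width: 0.0002
grip_force: 3.3
```

Emit:
drive_tool([
  {"offset": [0,0,-0.008],"twist": 0,"jaw": -1},
  {"offset": [0,0,-0.008],"twist": 0,"jaw": -1},
])

```text
clock: 7.32
ee_pos: [0.5071, 0.004, 0.0798]
eef_rot: [0.68, 0.733, 0.0, 0.0]
contact_force: [-5.6, 0.4, 23.2]
width: 0.0003
grip_force: 12.1
```

The pad is stiff at z≈0.080 with no drop, so the unit stands level and doesn't rock. I'll ease the press to about 8 N.

Emit:
drive_tool([
  {"offset": [0,0,0.007],"twist": 0,"jaw": -1},
  {"offset": [0,0,0.007],"twist": 0,"jaw": -1},
  {"offset": [0,0,0.007],"twist": 0,"jaw": -1},
])

```text
clock: 7.57
ee_pos: [0.5071, 0.0039, 0.08]
eef_rot: [0.68, 0.733, 0.0, 0.0]
contact_force: [-2.3, 1.0, 9.7]
width: 0.0006
grip_force: 5.0
```

Emit:
drive_tool([
  {"offset": [0,0,0.001],"twist": 0,"jaw": -1},
  {"offset": [0,0,0.001],"twist": 0,"jaw": -1},
  {"offset": [0,0,0.001],"twist": 0,"jaw": -1},
  {"offset": [0,0,0.001],"twist": 0,"jaw": -1},
  {"offset": [0,0,0.001],"twist": 0,"jaw": -1},
])

```text
clock: 7.98
ee_pos: [0.5071, 0.0039, 0.0801]
eef_rot: [0.68, 0.733, 0.0, 0.0]
contact_force: [-1.1, -0.0, 8.1]
width: -0.0
grip_force: 3.9
```

Run:
```python
from h import *
f=[]
for i in range(6):
    s=bot.snapshot("scene");f.append(bot.get_obs()['contact_force'])
print(np.round(f,1).tolist(),bot.get_obs()['ee_pos'])
a=cv2.imread("pics/scene0.png")
for x,y in((170,178),(170,215),(215,220),(205,195)):
    print(np.round(cv2.phaseCorrelate(a[y:y+32,x:x+40,1].astype(np.float32),s[y:y+32,x:x+40,1].astype(np.float32),cv2.createHanningWindow((40,32),cv2.CV_32F))[0],2))
```

```text
[[-1.5, 1.3, 8.1], [-1.6, 0.1, 7.2], [-1.1, 0.7, 7.8], [-2.4, 1.3, 6.9], [-0.7, 0.4, 9.8], [-0.7, 0.7, 8.9]] [0.50703152 0.00393209 0.08007556]
[-0.35 -0.06]
[0.12 0.07]
[0.02 0.01]
[ 0.36 -0.24]
```

The press is steady at about 8 N, and the unit hasn't moved and is level. Handing in.

```bash
python3 -c "
from workcell import bot
print(bot.finish_job())"
```

```text
the job is handed in; nothing more can be done
None
```

The wedge is snug under the short front-left foot, the unit stands level (pad at about 80 mm) with no rocking when pressed, and I handed the job in at about 8 s with the fingertips holding about 8 N on that pad; the last push reached about 10 N, the top of the snug range.

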